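# Bring the pin jar to the front of the desk caddy and unscrew its lid

### The job

Turn the revolving desk caddy one click, using the handle at its centre if you like, so that the tall glass jar with the steel screw lid comes round to the pointer at the front, and let go of the caddy. Then unscrew the tight lid anticlockwise while the caddy's pocket keeps the jar from turning, stop turning when the thread lets go, lift the lid off and finish holding it in the gripper, level and just above the jar's mouth. Leave the jar seated in its pocket and do not disturb the other things in the caddy or on the desk.

Things in the scene. Friction and masses are not known exactly. Their poses are not given: they have to be found in the camera images.
- caddy: Fixed wooden base of the revolving caddy. Origin: on the desk at the turning axis, z up. Its -x axis points to the front, where a wooden tongue carries an upright steel pointer (30 mm high) 192 mm from the axis. On it turns a plywood disc, 344 mm diameter, top 36 mm above the desk, with 8 square pockets (57 mm inside, walls 20 mm high), centres 130 mm from the axis, every 45 degrees.
- front_stop (a point): The point on the carousel's top (36 mm above the desk), 130 mm from the axis, straight behind the pointer: where the centre of the front pocket is. Fixed to the base; axes as the caddy's.
- carousel (a joint): Turn of the carousel, rad, anticlockwise from above positive; 0 at the start. It clicks into a stop every 45 degrees (0, +-0.785, ...); between stops the click resists with up to about 0.3 N m; let go within about 15 degrees of a stop, the carousel swings into that stop within a second.
- handle (a point): Centre of the handle on the carousel's axis, 154 mm above the desk: an upright wooden bar 70 mm long (along the point's x axis, horizontal), 14 mm thick (y) and 28 mm high, on a 24 mm post. It turns with the carousel.
- jar: Jar to open: square glass jar 54 x 54 mm of brass pins, tallest in the pockets, one pocket left or right of the front one, 1.5 mm play each side. Origin: centre of underside, 36 mm above the desk; x square to a side. Shoulder at 60 mm, neck 37 mm diameter up to 87 mm, on it a white sprung seal that stays on the jar and pushes the lid up with 10 to 18 N, so the lid is tight (about 0.5 N m).
- lid: Round knurled steel screw lid, 56 mm diameter, 26 mm high, 0.05 kg. Origin: centre of its lower rim, 70 mm above the jar's underside when on (10 mm above the shoulder). Unscrews anticlockwise from above: rises 1.6 mm, comes free after about 53 degrees (0.93 rad), hard stop at about 88 degrees (1.54 rad); between those it lifts straight off; before, lugs hold it down.
- lid_rim (a point): Point on the lid's outer wall, 28 mm out along the lid's x axis, 13 mm above its lower rim; above the jar's +x side when tight.
- knob_jar: Bystander: low square glass jar 54 mm wide with a wooden stopper and ball knob, 64 mm tall in all; in the pocket on the other side of the front one. Origin under its centre.
- clip_tub: Bystander: low open square white tub of paper clips, 52 mm wide, 40 mm tall; in the front pocket at the start. Origin under its centre.
- tack_tin: Bystander: round tin, 52 mm diameter, 44 mm tall; in the rear pocket at the start. Origin under its centre.
- mug: Bystander: white mug, 80 mm diameter, 92 mm tall, standing on the desk to the left.
- pen_cup: Bystander: wooden cup of pens, 72 mm diameter, about 130 mm tall with its pens, on the desk to the right.
- stapler: Bystander: stapler, 140 mm long, 42 mm tall, on the desk to the right.
- succulent: Bystander: terracotta pot with a small succulent, 84 mm diameter, 95 mm tall, on the desk to the left.
Not all that is in view belongs to the job. What is shaped like the lid but blue or orange is not meant.

How it is judged:
By the outcome, as a careful person would: the job done as asked, in the order asked, and still so for the second after the job is handed in, while the arm keeps its last pose, push and grip.
It also fails if it takes over 45 s, if anything falls off the work surface, if the arm or the gripper's body presses on something with over 40 N, if the wrist force passes 120 N, or if a joint passes its speed limit or range.

### The arm

A 6-joint arm with a two-finger parallel gripper is mounted at the origin on the work surface. World frame = base frame: x ahead of the robot, y to its left, z up, the work surface at z = 0. Lengths are in m, angles in degrees, forces in N, time in s.
With the tool pointing down it reaches from about 0.275 to 0.75 m from the base axis. Payload 10.2 kg.
Tool frame: the origin (TCP) lies midway between the tips of the shut fingers; the grasp point (between the pads) lies 19 mm behind it; z points along the fingers, y is the line along which they close (so a half turn about z gives the same grasp; the last joint's range is limited). The gripper opens to 88 mm and grips with 3 to 60 N. Pads are 18 mm wide; open, the fingers measure 123 mm over their backs; the gripper's body (75 mm by 187 mm) begins 45 mm behind the grasp point.
Start: joints at [-82.013, 17.928, 85.812, -0, 76.261, -12.8], TCP at [0.186, -0.491, 0.239] pointing down, gripper open.
Joint ranges: [-168.41, 168.41], [-55.51, 124.54], [10.69, 146.95], [-70.63, 250.63], [1, 178], [-165.06, 165.06]. Speed limits (degrees/s): [136.94, 136.94, 172.46, 180, 180, 180].

### API

Orientations are given as [roll, pitch, yaw] about the fixed x, y, z axes, in that order (R = Rz(yaw) Ry(pitch) Rx(roll)).
In Python, from station import manip gives the robot as it stands. The module is installed in compiled form; this text tells all that it offers.
- The arm moves only by the tool play_rows, never from a script. Its argument "plan" is a list of rows, each a list of 3 entries, a list of its own where there are three numbers: the shift along the world's x, y, z in cm, then the turn about the world's z in degrees, then the closure, from -1 (fully open) to 1 (shut). In form: [[[x, y, z], roll, fingers], ...]. A call has 1 to 20 rows; each row shifts and turns the commanded pose from where the row before left it; what a row does not reach is not made up. A row lasts 1/12 s, in which the tool goes at most 41.7 mm and 7.16 degrees, less where a joint would pass 70% of its speed; a pose out of reach is approached as far as the arm can. A call is refused whole if a number of a shift passes 4.17 or a number of a turn 7.16, either way. A call with a gripper value outside its range is refused whole. The fingers move at their own pace and stop on an object; the grip force is fixed at half the most. Time passes only in rows, so rows that do not move let the fingers close. It gives the time, the measured TCP pose, the force, the opening and the grip force at its end, in the units of the state.
- manip.observe(): the state, without advancing time (a new reading comes with each control period).
- manip.get_image(name): name is "scene" or "top" or "wrist"; returns a dict with "image" (400x640x3 uint8, red, green, blue), "K" (3x3 intrinsics, pixels), "distortion" ([k1, k2, p1, p2, k3] as OpenCV has them; the pictures are not rectified), "rvec" (rotation vector, rad) and "tvec" (3), from world to camera coordinates, as OpenCV has them; the wrist camera has in their place "hand_eye" (4x4, takes a point from camera to tool coordinates, whose origin is the TCP and whose axes are the flange's). Camera axes: x right, y down, z forward; pixel columns grow to the right and rows downward; lengths in m; the calibration is good to about 2 mm. A picture is of the moment at which its call begins: read the wrist's pose just before it. There is no depth.
- manip.job_done(): hands the job in; it is judged then, once.
The state is a dict: "t": time; "joint_pos": joint angles; "joint_velocities": joint speeds; "tau": joint torques, N m; "position": TCP position; "tcp_rot": TCP orientation; "ft_force": force on the tool from outside, world axes, zero at the start; "moment": the same for the moment, N m; "grip_width": finger opening in m; "grasp_force": force on a finger pad.
Only numpy, scipy, OpenCV 4.12 (cv2) and the standard library are available. Lean on these libraries where they do the work, as an engineer would, in place of code of your own. Each camera call takes 0.05 s, during which the arm holds its last target. There are 200 camera calls.

## Working session

There is one attempt and no reset: what is moved stays moved. The work goes in short steps, Python scripts to look and compute and a tool call to move; the robot and the scene stay as the last step left them, time stands still between calls to the robot, and variables do not carry over. Pictures are saved under pics/ and viewed, at most 10 in all, crops included, and the job is handed in when it is done.

Besides the shell and the picture viewer there is one more tool, called after ">>>" as a command line: name --argument value ..., lists and objects as JSON in quotes. play_rows: Moves the arm, as the interface text tells. Its arguments: {"type":"object","properties":{"plan":{"type":"array"}},"required":["plan"]}

```bash
mkdir -p pics; cat > h.py <<'E'
import cv2,numpy as np
from station import manip
from scipy.spatial.transform import Rotation as R
def get(n):
    s=manip.observe(); d=manip.get_image(n)
    if n=="wrist":
        T=np.eye(4); T[:3,:3]=R.from_euler('xyz',s["tcp_rot"],degrees=True).as_matrix(); T[:3,3]=s["position"]
        W=T@np.array(d["hand_eye"]); d["Rcw"]=W[:3,:3]; d["C"]=W[:3,3]
    else:
        Rm=cv2.Rodrigues(np.array(d["rvec"],float))[0]; d["Rcw"]=Rm.T; d["C"]=-Rm.T@np.array(d["tvec"],float).ravel()
    return d
def ray(d,uv):
    p=cv2.undistortPoints(np.array(uv,float).reshape(-1,1,2),np.array(d["K"],float),np.array(d["distortion"],float)).reshape(-1,2)
    v=np.c_[p,np.ones(len(p))]@d["Rcw"].T
    return v/np.linalg.norm(v,axis=1)[:,None]
def onz(d,uv,z):
    v=ray(d,uv); return d["C"]+v*((z-d["C"][2])/v[:,2])[:,None]
def tri(d1,u1,d2,u2):
    a,b=ray(d1,[u1])[0],ray(d2,[u2])[0]
    t=np.linalg.lstsq(np.c_[a,-b],d2["C"]-d1["C"],rcond=None)[0]
    p,q=d1["C"]+a*t[0],d2["C"]+b*t[1]; return (p+q)/2,np.linalg.norm(p-q)
def proj(d,P):
    Rm=d["Rcw"].T; return cv2.projectPoints(np.array(P,float).reshape(-1,1,3),cv2.Rodrigues(Rm)[0],-Rm@d["C"],np.array(d["K"],float),np.array(d["distortion"],float))[0].reshape(-1,2)
def save(d,n): cv2.imwrite("pics/"+n,d["image"][:,:,::-1])
E
python3 - <<'E'
from h import *
print(manip.observe())
for n in("scene","top"):
    d=get(n); save(d,n+"0.png"); print(n,d["C"].round(3),d["Rcw"][:,2].round(2))
E
```

```text
{'t': 0.0, 'joint_pos': array([-8.20110299e+01,  1.79598398e+01,  8.58540538e+01, -1.19797120e-03,
        7.62599668e+01, -1.28014476e+01]), 'joint_velocities': array([-0.10883797,  0.06615433,  0.042473  , -0.06547969,  0.02699662,
       -0.04401927]), 'tau': array([ 3.00706261e-04, -4.02209651e+01, -2.52271092e+01,  6.94390316e-02,
        3.51745554e-02, -1.13284157e-04]), 'position': array([ 0.18628451, -0.49057714,  0.23815724]), 'tcp_rot': array([-1.79927718e+02, -1.52310728e-02,  2.07906934e+01]), 'ft_force': array([-0.28947841, -0.84236865, -0.03629633]), 'moment': array([ 0.01642527, -0.00227113, -0.0098183 ]), 'grasp_force': 0.0, 'grip_width': 0.08799954045021333}
scene [ 1.095 -0.336  1.228] [-0.43  0.26 -0.86]
top [ 0.423 -0.005  1.267] [ 0.11  0.   -0.99]
```

```bash
ls pics
```

```text
scene0.png
top0.png
```

View pics/scene0.png

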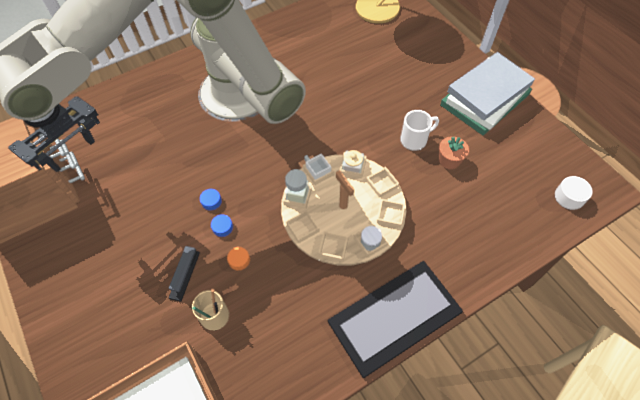

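View pics/top0.png

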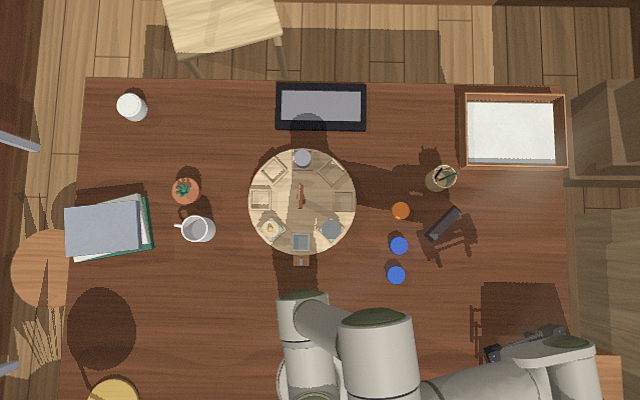

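Scene: the steel-lidded tall jar is at (296,183), with the clip tub at (317,166), the knob jar at (352,158) and the handle at (345,182). Top: jar at (332,229), tub at (301,241) by the pointer (301,258), knob jar (270,229), handle (300,196). Lid-like candidates are the steel lid on the jar at (332,229), the blue ones at (399,246) and (396,275), and the orange one at (400,211). The steel one on the tall glass jar fits. I'll confirm it in an enlarged crop.

```bash
python3 - <<'E'
from h import *
a=get("scene");b=get("top")
A=cv2.resize(a["image"][140:270,275:415],None,fx=2.85,fy=2.85,interpolation=cv2.INTER_CUBIC)
B=cv2.resize(b["image"][142:272,235:375],None,fx=2.85,fy=2.85,interpolation=cv2.INTER_CUBIC)
cv2.imwrite("pics/crop1.png",np.hstack([A,B])[:,:,::-1])
# disc mask in top view
for d,(r0,r1,c0,c1) in((b,(142,272,235,375)),):
    hsv=cv2.cvtColor(d["image"],cv2.COLOR_RGB2HSV)
    m=np.zeros(hsv.shape[:2],np.uint8); m[r0:r1,c0:c1]=(hsv[r0:r1,c0:c1,2]>150)*255
    cs=cv2.findContours(m,cv2.RETR_EXTERNAL,cv2.CHAIN_APPROX_NONE)[0]; c=max(cs,key=cv2.contourArea)
    P=onz(d,c.reshape(-1,2)+0.0,0.036)
    print(P.min(0),P.max(0),cv2.minEnclosingCircle(P[:,:2].astype(np.float32)))
E
```

```text
[ 0.39364963 -0.11387976  0.036     ] [0.73280263 0.22376094 0.036     ] ((0.5611355304718018, 0.05353657156229019), 0.1725628525018692)
```

View pics/crop1.png

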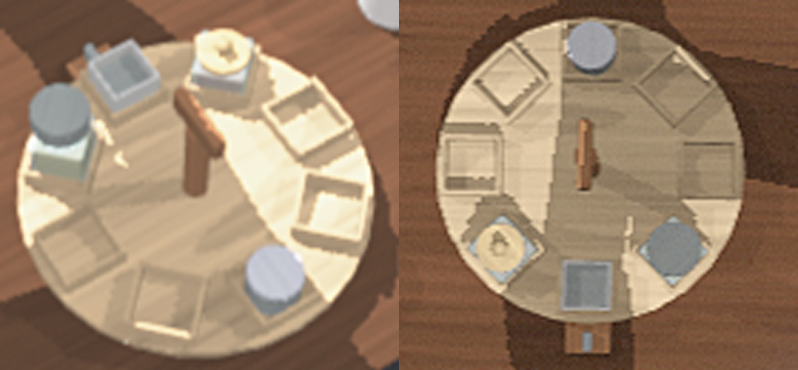

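The crop confirms it. The steel-lidded tall jar is at crop (60,112) in scene and (674,250) in top. It sits one pocket to the robot's right of the tub at the pointer, so the turn is clockwise (−45°). Next I'll measure the handle, lid and pointer from both views.

```bash
cat > m.py <<'E'
from h import *
def blob(d,box,f,k=1):
    r0,r1,c0,c1=box; I=d["image"]; h=cv2.cvtColor(I,cv2.COLOR_RGB2HSV).astype(int)
    m=np.zeros(I.shape[:2],np.uint8); m[r0:r1,c0:c1]=f(h[r0:r1,c0:c1],I[r0:r1,c0:c1].astype(int))*255
    cs=cv2.findContours(m,cv2.RETR_EXTERNAL,cv2.CHAIN_APPROX_NONE)[0]
    return max(cs,key=cv2.contourArea)
E
python3 - <<'E'
from m import *
a=get("scene");b=get("top")
brown=lambda h,I:(h[...,1]>110)&(h[...,0]<15)
ch=blob(b,(180,212,290,312),brown); r=cv2.minAreaRect(ch); print("top handle",r)
ca=blob(a,(165,215,330,360),brown); print("scene handle",cv2.boundingRect(ca),cv2.minAreaRect(ca))
P=onz(b,ch.reshape(-1,2),.168); rr=cv2.minAreaRect(P[:,:2].astype(np.float32)*1000); print("handle@168",rr)
grey=lambda h,I:(h[...,1]<60)&(h[...,2]<165)&(h[...,2]>60)&(h[...,0]>60)
cl=blob(b,(218,242,318,346),grey); e=cv2.fitEllipse(cv2.convexHull(cl)); print("top lid",e)
cs=blob(a,(165,192,284,310),grey); e2=cv2.fitEllipse(cv2.convexHull(cs)); print("scene lid",e2, cv2.boundingRect(cs))
print("lid tri",tri(a,e2[0],b,e[0])); print("lid @132 top",onz(b,[e[0]],.132),"scene",onz(a,[e2[0]],.132))
# handle ends, eyeballed in crops
print("handle tri far/near",tri(a,(180/2.85+275,95/2.85+140),b,((586-399)/2.85+235,188/2.85+142)),tri(a,(215/2.85+275,145/2.85+140),b,((585-399)/2.85+235,120/2.85+142)))
print("pointer@66",onz(b,[((587-399)/2.85+235,342/2.85+142)],.066))
for n,c in(("lid",cl),("ls",cs)):
    d=b if n=="lid" else a; Q=onz(d,c.reshape(-1,2),.132); print(n,cv2.minEnclosingCircle(Q[:,:2].astype(np.float32)*1000))
E
```

```text
top handle ((300.5, 196.0), (24.0, 7.0), 90.0)
scene handle (336, 171, 18, 38) ((345.4307861328125, 188.94615173339844), (37.21041488647461, 15.008201599121094), 82.87498474121094)
handle@168 ((560.4716186523438, 50.06890106201172), (68.70195770263672, 19.86421012878418), 1.4653213024139404)
top lid ((330.9978332519531, 229.04351806640625), (18.269250869750977, 18.72900390625), 78.18763732910156)
scene lid ((295.66021728515625, 180.405029296875), (20.983945846557617, 21.39163589477539), 171.28683471679688) (286, 170, 21, 22)
lid tri (array([ 0.4706593 , -0.03854015,  0.12275458]), np.float64(0.0017583289830452751))
lid @132 top [[ 0.46988855 -0.03905427  0.132     ]] scene [[ 0.47627524 -0.04024489  0.132     ]]
handle tri far/near (array([0.52889021, 0.05269121, 0.15793162]), np.float64(0.007384361903819941)) (array([0.59463057, 0.05137084, 0.16580004]), np.float64(0.0007137900925980033))
pointer@66 [[0.37063732 0.04879915 0.066     ]]
lid ((469.3626403808594, -40.14588165283203), 27.96660614013672)
ls ((475.2068176269531, -41.257755279541016), 32.67536544799805)
```

The numbers agree: disc axis (0.561, 0.053) with radius 172.6 mm, handle at z≈0.166, lid 131 mm from the axis at 225°. Moving above the handle now.

>>> play_rows --plan '[[[1.87,2.71,0],-0.97,-1],[[1.87,2.71,0],-0.97,-1],[[1.87,2.71,0],-0.97,-1],[[1.87,2.71,0],-0.97,-1],[[1.87,2.71,0],-0.97,-1],[[1.87,2.71,0],-0.97,-1],[[1.87,2.71,0],-0.97,-1],[[1.87,2.71,0],-0.97,-1],[[1.87,2.71,0],-0.97,-1],[[1.87,2.71,0],-0.97,-1],[[1.87,2.71,0],-0.97,-1],[[1.87,2.71,0],-0.97,-1],[[1.87,2.71,0],-0.97,-1],[[1.87,2.71,0],-0.97,-1],[[1.87,2.71,0],-0.97,-1],[[1.87,2.71,0],-0.97,-1],[[1.87,2.71,0],-0.97,-1],[[1.87,2.71,0],-0.97,-1],[[1.87,2.71,0],-0.97,-1],[[1.87,2.71,0],-0.97,-1]]'

```text
t: 1.97
position: [0.561, 0.0528, 0.2387]
tcp_rot: [180.0, 0.0, 1.4]
ft_force: [-0.4, -0.9, 0.3]
grip_width: 0.0883
grasp_force: 0.0
```

```bash
python3 - <<'E'
from h import *
s=manip.observe(); print(s["position"],s["tcp_rot"],s["joint_pos"],s["t"])
d=get("wrist"); save(d,"w1.png"); print(d["C"],d["Rcw"][:,2], proj(d,[[.5965,.0525,.168],[.526,.0525,.168],[.561,.0525,.168]]))
E
```

```text
[0.56095747 0.05280217 0.23865354] [1.79997090e+02 3.44795515e-03 1.35297255e+00] [-6.53331107e+00  2.28110255e+01  7.89713043e+01 -3.42724342e-03
  7.82206864e+01  8.21144160e+01] 1.9667
[0.62738468 0.05523294 0.38484237] [-0.25702708 -0.00605717 -0.96638522] [[323.99205194 160.66585304]
 [321.7508068  246.9493839 ]
 [322.81919854 205.85215423]]
```

View pics/w1.png

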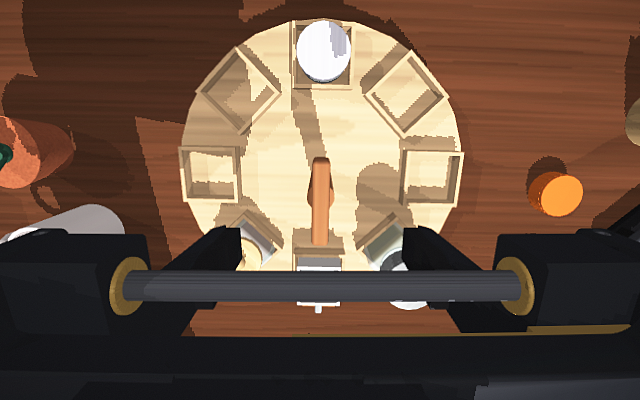

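The wrist view shows the handle from (320,158) to (319,244), about 3 px from the prediction, so its y is about 0.0545. Lowering and gripping.

>>> play_rows --plan '[[[0.05,0.15,-2],0,-1],[[0,0,-2],0,-1],[[0,0,-2],0,-1],[[0,0,-2],0,-1],[[0,0,-1.5],0,-1],[[0,0,-0.6],0,-1],[[0,0,0],0,1],[[0,0,0],0,1],[[0,0,0],0,1],[[0,0,0],0,1],[[0,0,0],0,1],[[0,0,0],0,1],[[0,0,0],0,1],[[0,0,0],0,1]]'

```text
t: 3.18
position: [0.5608, 0.0527, 0.1379]
tcp_rot: [180.0, -0.0, 1.4]
ft_force: [0.3, -0.6, -0.2]
grip_width: 0.0372
grasp_force: 0.0
```

>>> play_rows --plan '[[[0,0.15,0],0,1],[[0,0,0],0,1],[[0,0,0],0,1],[[0,0,0],0,1],[[0,0,0],0,1],[[0,0,0],0,1],[[0,0,0],0,1]]'

```text
t: 3.77
position: [0.5608, 0.0539, 0.1377]
tcp_rot: [180.0, 0.0, 1.4]
ft_force: [-1.1, -4.4, -0.4]
grip_width: 0.0225
grasp_force: 30.0
```

The opening is 22.5 mm, so the fingertips hold the post rather than the 14 mm bar. I'll open, rise 9 mm and regrip on the bar.

>>> play_rows --plan '[[[0,0,0],0,0.4],[[0,0,0],0,0.4],[[0,0,0.5],0,0.4],[[0,0,0.4],0,0.4],[[0,0,0],0,1],[[0,0,0],0,1],[[0,0,0],0,1],[[0,0,0],0,1],[[0,0,0],0,1],[[0,0,0],0,1],[[0,0,0],0,1],[[0,0,0],0,1]]'

```text
t: 4.77
position: [0.561, 0.0538, 0.1471]
tcp_rot: [180.0, -0.0, 1.4]
ft_force: [-0.6, -3.6, 5.8]
grip_width: 0.0135
grasp_force: 29.9
```

>>> play_rows --plan '[[[0,0,0],-3,1],[[0,0,0],-3,1],[[0,0,0],-3,1],[[0,0,0],-3,1],[[0,0,0],-3,1],[[0,0,0],-3,1],[[0,0,0],-3,1],[[0,0,0],-3,1],[[0,0,0],-3,1],[[0,0,0],-3,1],[[0,0,0],-3,1],[[0,0,0],-3,1],[[0,0,0],-3,1],[[0,0,0],-3,1],[[0,0,0],-3,1],[[0,0,0],0,1],[[0,0,0],0,1],[[0,0,0],0,1]]'

```text
t: 6.27
position: [0.5609, 0.0537, 0.1471]
tcp_rot: [180.0, -0.1, -43.6]
ft_force: [-1.9, -4.8, 5.9]
grip_width: 0.0137
grasp_force: 29.9
```

```bash
python3 - <<'E'
from h import *
s=manip.observe(); print(s["moment"],s["ft_force"],s["grip_width"])
d=get("top"); cv2.imwrite("pics/t2.png",cv2.resize(d["image"][142:292,225:385],None,fx=3.5,fy=3.5,interpolation=cv2.INTER_CUBIC)[:,:,::-1])
E
```

```text
[-0.64433534  0.27073418 -0.14943318] [-1.93640561 -4.80494072  5.85462652] 0.013700273552598303
```

View pics/t2.png

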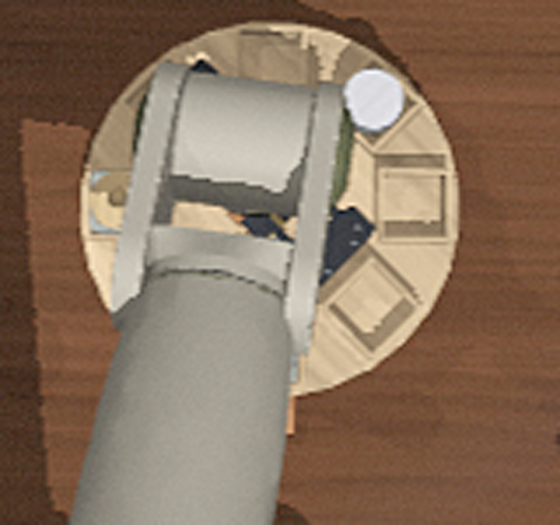

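The carousel has turned one click: the tin moved from the rear to (373,100) in the crop, clockwise. Releasing, rising and backing toward the front pocket.

>>> play_rows --plan '[[[0,0,0],0,-1],[[0,0,0],0,-1],[[0,0,0],0,-1],[[0,0,2],0,-1],[[0,0,2.5],0,-1],[[0,0,2.5],0,-1],[[0,0,2],0,-1],[[-1.7,0,0],4.5,-1],[[-1.7,0,0],4.5,-1],[[-1.7,0,0],4.5,-1],[[-1.7,0,0],4.5,-1],[[-1.7,0,0],4.5,-1],[[-1.7,0,0],4.5,-1],[[-1.7,0,0],4.5,-1],[[-1.7,0,0],4.5,-1],[[-1.7,0,0],4.5,-1],[[-1.7,0,0],4.5,-1],[[0,0,0],0,-1],[[0,0,0],0,-1]]'

```text
t: 7.9
position: [0.3909, 0.0543, 0.2369]
tcp_rot: [-180.0, -0.0, 1.3]
ft_force: [0.0, 0.5, 0.3]
grip_width: 0.0881
grasp_force: 0.0
```

```bash
python3 - <<'E'
from h import *
import pickle
s=manip.observe(); print(s["position"],s["tcp_rot"],s["t"])
d=get("wrist"); save(d,"w2.png"); pickle.dump(d,open("w2.pkl","wb")); print(proj(d,[[.431,.0525,.132]]))
E
```

```text
[0.39091849 0.0542774  0.23689938] [-1.79992919e+02 -4.38250461e-02  1.26380803e+00] 7.9
[[325.43357697 149.9066689 ]]
```

View pics/w2.png

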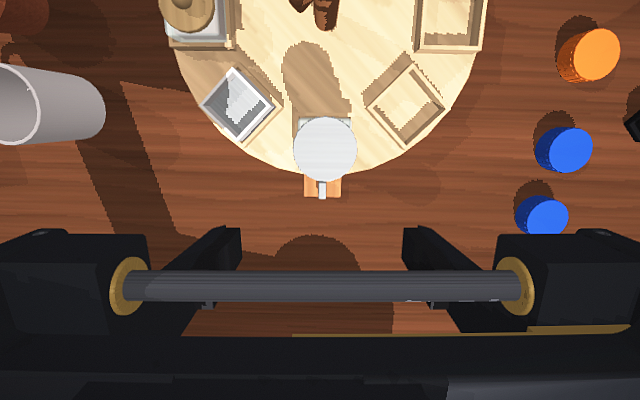

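The lid is at the pointer: top ellipse centre at (325,148), prediction (325,150), pointer at (322,190), tub and empty pocket on either side. A second wrist position will triangulate it.

>>> play_rows --plan '[[[1.5,0,0],0,-1],[[1.5,0,0],0,-1],[[0,0,0],0,-1],[[0,0,0],0,-1]]'

```text
t: 8.28
position: [0.4213, 0.0542, 0.2362]
tcp_rot: [-180.0, 0.1, 1.3]
ft_force: [0.1, 0.0, 0.7]
grip_width: 0.0883
grasp_force: 0.0
```

```bash
python3 - <<'E'
from m import *
import pickle
d1=pickle.load(open("w2.pkl","rb")); d2=get("wrist"); print(manip.observe()["position"])
C=[]
for d in(d1,d2):
    u,v=proj(d,[[.431,.0525,.132]])[0].astype(int)
    c=blob(d,(v-42,v+42,u-42,u+42),lambda h,I:(h[...,1]<30)&(h[...,2]>120))
    e=cv2.minEnclosingCircle(cv2.convexHull(c)); el=cv2.fitEllipse(cv2.convexHull(c)); print((u,v),e,el); C.append(el[0])
    Q=onz(d,cv2.convexHull(c).reshape(-1,2),.132)*1000; print(cv2.minEnclosingCircle(Q[:,:2].astype(np.float32)))
print(tri(d1,C[0],d2,C[1]))
cv2.imwrite("pics/c3.png",np.hstack([cv2.resize(d["image"][60:260,240:400],None,fx=2.4,fy=2.4) for d in(d1,d2)])[:,:,::-1])
E
```

```text
[0.42077757 0.05420859 0.23631199]
(np.int64(325), np.int64(149)) ((324.0, 150.27464294433594), 40.03887176513672) ((323.882080078125, 148.1946258544922), (65.88214874267578, 79.24857330322266), 0.07293327152729034)
((429.5323181152344, 53.75947952270508), 34.43696594238281)
(np.int64(324), np.int64(184)) ((323.1681213378906, 180.43829345703125), 40.77540588378906) ((323.4437561035156, 176.7342987060547), (62.562713623046875, 86.0157470703125), 179.9217529296875)
((432.9227600097656, 53.804412841796875), 36.729190826416016)
(array([0.42732254, 0.05315132, 0.08018569]), np.float64(0.00032709521918999456))
```

View pics/c3.png

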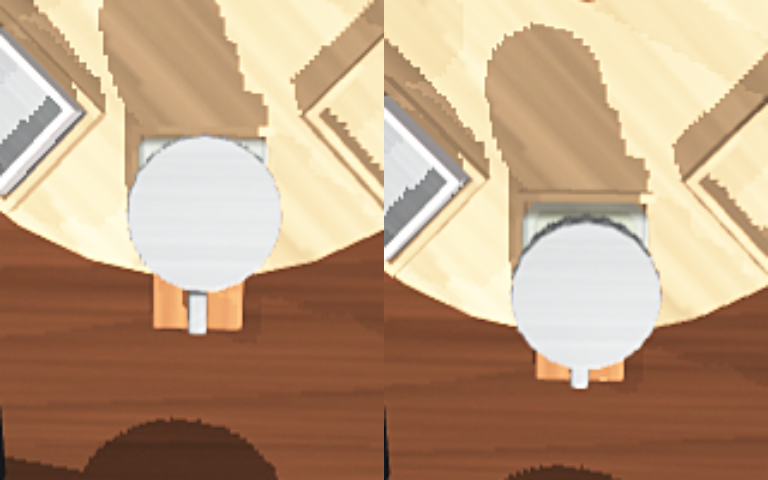

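Both crops show the lid's top disc clearly, centred at about (325,149) and (324,183), radius about 31 px. The mask had leaked onto the pointer and glass, so I'll clean it with an opening.

```bash
python3 - <<'E'
from m import *
import pickle
d1=pickle.load(open("w2.pkl","rb")); d2=get("wrist"); C=[]
for d,(u,v) in((d1,(325,149)),(d2,(324,183))):
    h=cv2.cvtColor(d["image"],cv2.COLOR_RGB2HSV); m=((h[...,1]<22)&(h[...,2]>195)).astype(np.uint8)
    b=np.zeros_like(m); b[v-40:v+40,u-40:u+40]=1
    m=cv2.morphologyEx(m*b,cv2.MORPH_OPEN,cv2.getStructuringElement(cv2.MORPH_ELLIPSE,(35,35)))
    c=max(cv2.findContours(m,0,1)[0],key=cv2.contourArea); e=cv2.fitEllipse(c); print(e); C.append(e[0])
    Q=onz(d,c.reshape(-1,2),.132)*1000; print(onz(d,[e[0]],.132),cv2.minEnclosingCircle(Q[:,:2].astype(np.float32)))
print(tri(d1,C[0],d2,C[1]))
E
```

```text
((324.7181701660156, 148.6593475341797), (62.63521957397461, 62.882022857666016), 8.113051414489746)
[[0.43205458 0.05314331 0.132     ]] ((431.1988830566406, 53.144046783447266), 27.589458465576172)
((323.8516540527344, 182.49920654296875), (59.20503234863281, 60.8619270324707), 86.019287109375)
[[0.43202838 0.05313172 0.132     ]] ((431.13763427734375, 53.06406784057617), 27.534025192260742)
(array([0.43207632, 0.05314049, 0.13221696]), np.float64(1.1565905965122653e-05))
```

The lid centre is (0.4321, 0.0531) with its top at z=0.1322, as expected, and the rays meet within 0.01 mm. I'll wind back to yaw −34°, centre over the lid and descend.

>>> play_rows --plan '[[[0.6,-0.11,0],-5,-1],[[0.5,0,0],-5,-1],[[0,0,0],-5,-1],[[0,0,0],-5,-1],[[0,0,0],-5,-1],[[0,0,0],-5,-1],[[0,0,0],-5,-1],[[0,0,-2],0,-1],[[0,0,-2],0,-1],[[0,0,-2],0,-1],[[0,0,-2],0,-1],[[0,0,-2],0,-1],[[0,0,0],0,-1],[[0,0,0],0,-1]]'

```text
t: 9.55
position: [0.4314, 0.0531, 0.1368]
tcp_rot: [180.0, 0.1, -33.6]
ft_force: [0.6, 0.4, 0.6]
grip_width: 0.0878
grasp_force: 0.0
```

>>> play_rows --plan '[[[0.05,0,-1.5],0,-1],[[0,0,-1.2],0,-1],[[0,0,-0.6],0,-1],[[0,0,0],0,-1],[[0,0,0],0,1],[[0,0,0],0,1],[[0,0,0],0,1],[[0,0,0],0,1],[[0,0,0],0,1],[[0,0,0],0,1],[[0,0,0],0,1],[[0,0,0],0,1],[[0,0,0],0,1]]'

```text
t: 10.63
position: [0.4323, 0.0531, 0.104]
tcp_rot: [-180.0, -0.0, -33.6]
ft_force: [-2.1, -0.2, 5.5]
grip_width: 0.0557
grasp_force: 30.0
```

>>> play_rows --plan '[[[0,0,0.01],3,1],[[0,0,0.01],3,1],[[0,0,0.01],3,1],[[0,0,0.01],3,1],[[0,0,0.01],3,1],[[0,0,0.01],3,1],[[0,0,0.01],3,1]]'

```text
t: 11.22
position: [0.4324, 0.0528, 0.1045]
tcp_rot: [180.0, -0.0, -12.5]
ft_force: [-2.3, -2.4, 2.6]
grip_width: 0.0559
grasp_force: 30.0
```

```bash
python3 -c "
from h import *
s=manip.observe(); print(s['moment'],s['ft_force'],s['position'],s['tcp_rot'],s['grip_width'])"
```

```text
[-0.18694527  0.2174093  -0.31545445] [-2.25909856 -2.44759646  2.56040355] [0.43235021 0.05281551 0.10447463] [ 1.79984312e+02 -6.15981843e-03 -1.25025103e+01] 0.055867089099350425
```

Resistance is −0.32 N m and the grip holds. Continuing to about 54°, then in smaller steps.

>>> play_rows --plan '[[[0,0,0.01],3,1],[[0,0,0.01],3,1],[[0,0,0.01],3,1],[[0,0,0.01],3,1],[[0,0,0.01],3,1],[[0,0,0.01],3,1],[[0,0,0.01],3,1],[[0,0,0.01],3,1],[[0,0,0.01],3,1]]'

```text
t: 11.97
position: [0.4323, 0.0529, 0.1053]
tcp_rot: [180.0, 0.0, 14.5]
ft_force: [-1.3, -1.3, 2.2]
grip_width: 0.0558
grasp_force: 30.0
```

```bash
python3 -c "
from h import *
s=manip.observe(); print(s['moment'],s['ft_force'],s['position'],s['tcp_rot'],s['grip_width'])"
```

```text
[-0.13366691  0.24560602 -0.17678165] [-1.26852946 -1.32202229  2.16178932] [0.43229826 0.05289821 0.10527585] [1.79993830e+02 9.45841763e-03 1.45037369e+01] 0.05576452698169934
```

>>> play_rows --plan '[[[0,0,0.01],3,1],[[0,0,0.01],3,1],[[0,0,0.01],3,1],[[0,0,0],3,1]]'

```text
t: 12.3
position: [0.4327, 0.053, 0.1063]
tcp_rot: [180.0, -0.1, 26.5]
ft_force: [-2.7, 1.2, 10.0]
grip_width: 0.0558
grasp_force: 30.0
```

```bash
python3 -c "
from h import *
s=manip.observe(); print(s['moment'],s['ft_force'],s['position'],s['tcp_rot'],s['grip_width'])"
```

```text
[-2.52852979e-04  5.16688984e-01 -7.56078566e-02] [-2.65209183  1.20585549 10.04506002] [0.43273393 0.05296293 0.10625584] [ 1.79958121e+02 -5.48856745e-02  2.65285966e+01] 0.055826054622706275
```

At 60° the torque has dropped to −0.08 N m and the seal pushes the lid up with about 10 N, so the thread has let go. I'll stop turning and lift straight, gently first.

>>> play_rows --plan '[[[0,0,0.1],0,1],[[0,0,0.1],0,1],[[0,0,0.1],0,1],[[0,0,0],0,1]]'

```text
t: 12.63
position: [0.4323, 0.0531, 0.1086]
tcp_rot: [-180.0, 0.0, 26.4]
ft_force: [-0.3, 0.1, -1.5]
grip_width: 0.056
grasp_force: 30.0
```

It's free: the force is now only the lid's weight. Lifting until the rim is about 2 cm above the mouth (z≈0.123).

>>> play_rows --plan '[[[0,0,0.3],0,1],[[0,0,0.4],0,1],[[0,0,0.5],0,1],[[0,0,0.5],0,1],[[0,0,0.5],0,1],[[0,0,0.5],0,1],[[0,0,0.3],0,1],[[0,0,0.2],0,1],[[0,0,0],0,1],[[0,0,0],0,1],[[0,0,0],0,1],[[0,0,0],0,1]]'

```text
t: 13.63
position: [0.4322, 0.0531, 0.1404]
tcp_rot: [-180.0, 0.0, 26.4]
ft_force: [0.1, 0.6, -0.8]
grip_width: 0.0557
grasp_force: 30.0
```

```bash
python3 - <<'E'
from h import *
s=manip.observe(); print(s["position"],s["tcp_rot"],s["ft_force"],s["moment"],s["joint_pos"].round(1))
a=get("scene"); w=get("wrist")
A=cv2.resize(a["image"][110:270,260:420],(520,520),interpolation=cv2.INTER_CUBIC)
cv2.imwrite("pics/f.png",np.hstack([A[:400],cv2.resize(w["image"][50:350,215:425],(280,400))])[:,:,::-1])
E
```

```text
[0.43217676 0.05305721 0.14040427] [-1.79982776e+02  2.57722727e-02  2.63849919e+01] [ 0.11443168  0.597801   -0.83873973] [-0.01388523  0.00783856 -0.00679139] [ -8.5  13.3 108.1  -0.   58.7  55.1]
```

View pics/f.png

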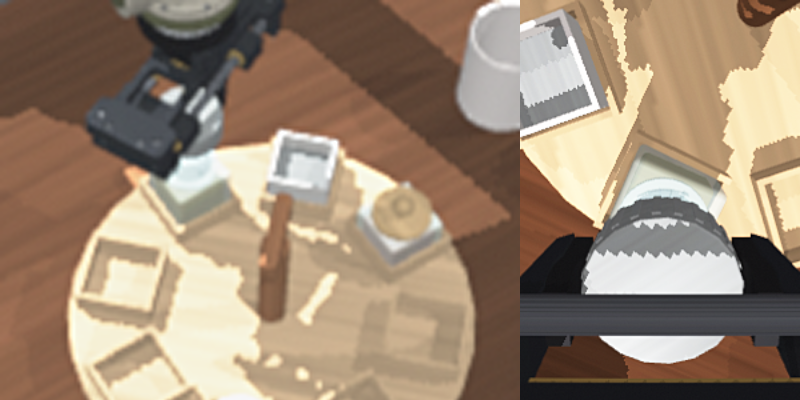

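The lid is held level at (205,125), with a gap above the jar (190,185). The jar is seated in the front pocket, and the tub and knob jar sit in their pockets. Handing in.

```bash
python3 -c "
from station import manip
print(manip.job_done())"
```

```text
the job is handed in; nothing more can be done
None
```

I turned the caddy one click clockwise to bring the jar to the pointer and let go, unscrewed the lid about 60° until the thread let go, and handed in holding it level about 2 cm above the mouth, with the jar still in its pocket; no verdict came back.

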